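# Clamp a watch case in the case vise

### The arm

A 7-joint arm with a two-finger parallel gripper is mounted at the origin on the work surface. World frame = base frame: x ahead of the robot, y to its left, z up, the work surface at z = 0. Lengths are in m, angles in rad, forces in N, time in s.
With the tool pointing down it reaches from about 0.4 to 0.875 m from the base axis. Payload 19.3 kg.
Tool frame: the origin (TCP) lies at the very end of the fingers, on their centre line; the grasp point (between the pads) lies 19 mm behind it; z points along the fingers, y is the line along which they close (so a half turn about z gives the same grasp; the last joint's range is limited). The gripper opens to 85 mm and grips with 20 to 120 N. Pads are 22 mm wide; open, the fingers measure 114 mm over their backs; the gripper's body (76 mm by 85 mm) begins 54 mm behind the grasp point. The pads swing forward as they close: fully open they stand 13 mm farther back than shut.
Start: joints at [-1.335, 0.521, -0.036, 1.599, 0.021, 1.021, -0.113], TCP at [0.188, 0.596, 0.231] pointing down, gripper open.
Joint ranges: [-2.91, 2.91], [-0.3, 2.13], [-1.5, 1.42], [0.17, 2.43], [-1.26, 4.41], [0.16, 1.93], [-2.52, 2.52]. Speed limits (rad/s): [1.89, 1.89, 2.39, 2.39, 3.01, 3.01, 3.01].

### API

Orientations are given as [roll, pitch, yaw] about the fixed x, y, z axes, in that order (R = Rz(yaw) Ry(pitch) Rx(roll)).
In Python, from workcell import bot gives the robot as it stands.
- The arm moves only by the shell command python3 -m crank 'ROWS' [FORCE]. ROWS is a JSON object of lists of equal length, an entry for each row: "travel": the shift along the world's x, y, z in cm, a list of three; "turn": the turn, a rotation vector about the world's x, y, z in degrees, a list of three; "gripper": the closure, from 0 (fully open) to 1 (shut). A call has exactly 5 rows; each row is the pose to reach, as a shift and turn from the pose commanded when the call began; what a row does not reach only later rows make up. A row lasts 1/10 s, in which the tool goes at most 50 mm and 8.59 degrees, less where a joint would pass 70% of its speed; a pose out of reach is approached as far as the arm can. A call with a gripper value outside its range is refused whole. The fingers move at their own pace and stop on an object; FORCE is the grip in N (left out, the last holds). Time passes only in rows, so rows that repeat a pose let the fingers close, or fill a call up. It gives the time, the measured TCP pose, the force, the opening and the grip force at its end, in the units of the state.
- bot.observe(): the state, without advancing time (a new reading comes with each control period).
- bot.grab_frame(name): name is "scene" or "side" or "wrist"; returns a dict with "pixels" (384x512x3 uint8, red, green, blue), "fx", "fy", "cx", "cy" (pixels), "extrinsics" (4x4, takes a point from world to camera coordinates). Camera axes: x right, y down, z forward; pixel columns grow to the right and rows downward; lengths in m; the calibration is good to about 2 mm. The wrist camera is an equidistant fisheye: a pixel r from the principal point sees the ray r / f radians off the axis. A picture is of the moment at which its call begins. There is no depth.
- bot.job_done(): hands the job in; it is judged then, once.
The state is a dict: "clock": time; "qpos": joint angles; "qd": joint speeds; "joint_efforts": joint torques, N m; "position": TCP position; "tool_rot": TCP orientation; "force": force on the tool from outside, world axes, zero at the start; "moment": the same for the moment, N m; "grip_width": finger opening in m; "finger_force": force on a finger pad.
Only numpy, scipy, OpenCV 4.12 (cv2) and the standard library are available. Lean on these libraries where they do the work, as an engineer would, in place of code of your own. Each camera call takes 0.05 s, during which the arm holds its last target. There are 200 camera calls.

### The job

Take the square watch case off the green mat, lay it flat on the bed of the case vise between the two jaw noses with its lugs straddling them, and let it go. Then turn the vise's T-handle clockwise until the rising resistance shows the case is firmly clamped, without forcing it any tighter (that marks the case), and let go of the handle. Leave everything else on the bench where it is.

Things in the scene. Friction and masses are not known exactly. Their poses are not given: they have to be found in the camera images.
- case: Square steel watch case lying face down, round back up, 80 g. 38 mm wide along its x (flat sides, the ones to grip, 2 to 10 mm above its underside), 36 mm long along its y, 12 mm high. At each y end two lugs stick out 6 mm more (48 mm overall), 25 mm apart. Origin: centre of its underside, z up. Either way round (half a turn) is right in the vise.
- vise: Case vise fixed to the bench, base 80 x 205 x 12 mm. Origin on the bench under the centre of its bed. It clamps along its own y. At +y stands the fixed jaw: a metal block 46 mm wide, 62 mm high, with a white nose (16 mm wide, 43 to 53 mm above the bench) sticking out 9 to 14 mm; the nose is an adjustable stop, its face locked somewhere from y = +21.5 to +26.5 mm.
- vise_bed (a point): Centre of the bed's top, 40 mm above the bench, axes as the vise's. The bed is a white block 26 mm wide (x), 62 mm long (y). The case goes here, its y along the vise's y; centred here it is clear of both noses by 3 mm or more and the noses stand in the gaps between its lugs. The closing jaw then pushes it 3 to 9 mm towards +y against the fixed nose.
- jaw: Moving nose at -y, white, 16 mm wide, 10 mm high. Origin: centre of its face, axes as the vise's; at the start y = -24.5 to -21.5 mm in the vise. Spring-backed, 35 N per mm: once it touches the case it stops while the carriage behind it goes on, so its place does not show the force. 15 to 45 N is well clamped (aim at 30 N); over 55 N marks the case.
- handle: T-handle: steel bar 60 mm long (its y), 12 mm wide (x), 16 mm high on an upright 9 mm spindle at y = -110 mm in the vise. Origin at the spindle's foot, 54 mm above the bench; z up. Turning clockwise seen from above closes the vise, 5 mm per radian. Contact comes after 1.4 to 3 rad, so it must be re-gripped. It stays where it is let go, easing back a little if tighter than 34 N.
- handle_grip (a point): On the spindle axis, mid height of the T-bar, 94 mm above the bench (bar top 102), axes as the handle's: grip the bar here across its x. Screw friction is 0.17 N m (its reading may drop or reverse when the hand stops: compare readings after equal steps). Once the jaw bears, the moment rises over the free level by 0.005 N m per N of clamping force: 0.15 at 30 N, within a third of a radian.
- mat: Green bench mat 200 x 110 mm, 4 mm thick, fixed; origin at the centre of its underside.
- round_case: a round steel watch case, 38 mm across, 11 mm high, on the same mat; not the one wanted
- stockbox_a: clear stock box with white trays, 34 x 34 x 45 mm, at the back
- stockbox_b: clear stock box with white trays, 34 x 34 x 45 mm, at the back
- loupe: grey conical eye loupe, 34 mm across, 30 mm high, near the robot
- screwdriver: grey-handled screwdriver, 120 mm long, at the back
- jar: amber glass jar with black lid, 40 mm across, 50 mm high, at the back
- casing_block: white plastic disc, 52 mm across, 22 mm high, near the robot
Mind the look-alikes: they are no part of the job. What is shaped like the case but purple or red is not meant.

How it is judged:
On the way, in this order (a step that is already met when the one before it is completed fails the run):
1. the square case lies flat on the vise's bed between the noses, let go (z of case in the frame of vise between 0.0375 and 0.0425 m and x of case in the frame of vise between -0.006 and 0.006 m and y of case in the frame of vise between -0.012 and 0.012 m and angle between case's own z axis and vertical below 0.1 rad and angle between the y axis of case and the y axis of vise, either way round below 0.15 rad and contact force between the fingers and case below 0.2 N), for 0.2 s.
2. the jaw clamps the case with more than 15 N (z of case in the frame of vise between 0.0375 and 0.0425 m and x of case in the frame of vise between -0.006 and 0.006 m and y of case in the frame of vise between -0.012 and 0.012 m and angle between case's own z axis and vertical below 0.1 rad and angle between the y axis of case and the y axis of vise, either way round below 0.15 rad and contact force between case and jaw above 15 N), for 0.2 s.
At the end, for the whole second after the job is handed in: The case lies flat on the bed (height within 2.5 mm, tilt under 0.1 rad), within 6 mm of the bed centre across and 12 mm along the clamping line, within 0.15 rad of square, still pressed by the jaw with 15 to 45 N after the handle was let go, all at rest (all of step 2 and contact force between case and jaw below 45 N and linear speed of case below 0.01 m/s and angular speed of handle below 0.05 rad/s); the robot touches nothing.
It fails at once if the case is squeezed by the jaw with more than 55 N (contact force between case and jaw above 55 N).
It fails at once if a bystander is moved by more than 30 mm (distance of any of round_case, stockbox_a, stockbox_b, loupe, screwdriver, jar, casing_block from where it was at the start of the episode above 0.03 m).
It also fails if it takes over 72 s, if anything falls off the work surface, if the arm or the gripper's body presses on something with over 40 N, if the wrist force passes 120 N, or if a joint passes its speed limit or range.

## Working session

There is one attempt and no reset: what is moved stays moved. The work goes in short steps, Python scripts to look and compute and a shell command to move; the robot and the scene stay as the last step left them, time stands still between calls to the robot, and variables do not carry over. Pictures are saved under pics/ and viewed, at most 10 in all, crops included, and the job is handed in when it is done.

```bash
ls; mkdir -p pics; python3 - <<'E'
from workcell import bot
import cv2,numpy as np
s=bot.observe();print({k:np.round(v,3).tolist() for k,v in s.items()})
for n in("scene","side","wrist"):
    f=bot.grab_frame(n);cv2.imwrite(f"pics/{n}0.png",f["pixels"][:,:,::-1]);np.savez(f"pics/{n}0.npz",**f)
    print(n,f["fx"],f["fy"],f["cx"],f["cy"],np.round(f["extrinsics"],3).tolist())
a=cv2.imread("pics/scene0.png");b=cv2.imread("pics/side0.png")
cv2.imwrite("pics/scene0b.png",cv2.resize(a,(800,600),interpolation=cv2.INTER_CUBIC))
cv2.imwrite("pics/side0b.png",cv2.resize(b,(800,600),interpolation=cv2.INTER_CUBIC))
E
```

```text
pics
{'clock': 0.0, 'qpos': [-1.335, 0.522, -0.036, 1.6, 0.021, 1.021, -0.113], 'qd': [0.0, 0.002, 0.001, 0.0, -0.001, -0.001, 0.0], 'joint_efforts': [-0.0, -92.709, 1.979, -36.996, 0.018, 0.008, 0.0], 'position': [0.188, 0.596, 0.231], 'tool_rot': [-3.14, 0.0, 2.836], 'force': [-0.646, 0.597, -0.432], 'moment': [0.053, -0.028, 0.042], 'finger_force': 0.0, 'grip_width': 0.085}
scene 438.873657929233 438.873657929233 253.3527279355189 192.72498071270647 [[0.161, 0.987, 0.013, -0.057], [0.693, -0.104, -0.713, -0.341], [-0.702, 0.124, -0.701, 1.337], [0.0, 0.0, 0.0, 1.0]]
side 447.1647130552233 447.1647130552233 255.91155540652827 191.9349278595246 [[0.719, -0.695, 0.005, -0.423], [-0.455, -0.476, -0.753, 0.3], [0.526, 0.539, -0.658, 0.795], [0.0, 0.0, 0.0, 1.0]]
wrist 297.3186396354542 297.3186396354542 255.23085752519643 190.176757388107 [[0.3, 0.954, 0.0, -0.625], [0.903, -0.284, 0.321, -0.042], [0.307, -0.096, -0.947, 0.379], [0.0, 0.0, 0.0, 1.0]]
```

View pics/scene0b.png

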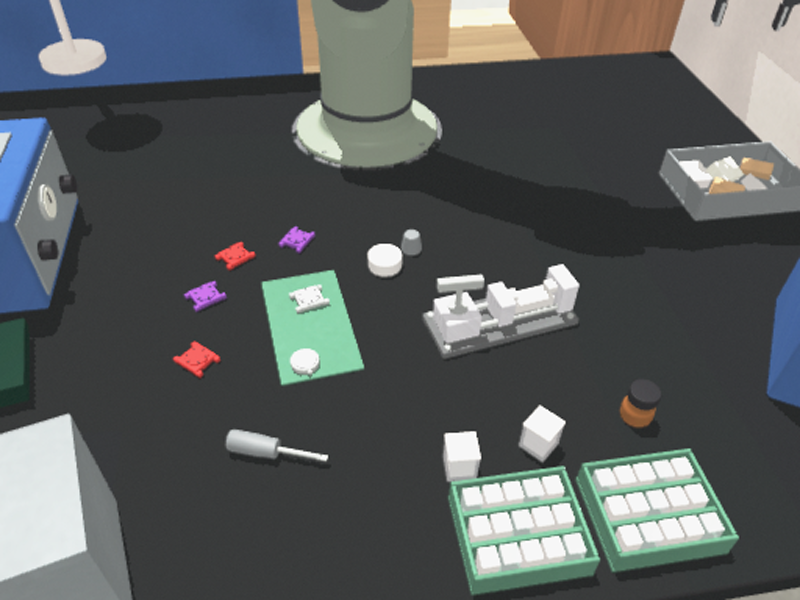

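View pics/side0b.png

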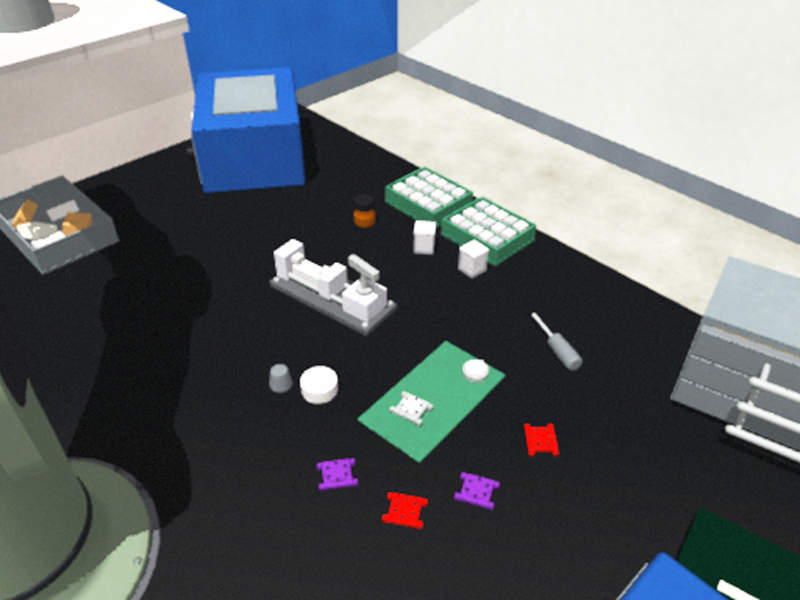

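The candidates in the scene view (800x600 pixels) are:
- the white square case on the mat at (309,297)
- the white round case at (305,362)
- purple square cases at (297,238) and (205,295)
- red square cases at (235,255) and (196,358)

By the description, the one I want is the white square case at (309,297). I'll check it and the vise in close crops.

```bash
cat > h.py <<'E'
import numpy as np,cv2
def load(n):
    return dict(np.load(f"pics/{n}.npz"))
def ray(f,u,v):
    d=np.array([(u-f["cx"])/f["fx"],(v-f["cy"])/f["fy"],1.])
    R=f["extrinsics"][:3,:3];t=f["extrinsics"][:3,3]
    return -R.T@t,R.T@d
def atz(f,u,v,z):
    c,d=ray(f,u,v);return c+d*(z-c[2])/d[2]
def proj(f,P):
    P=np.atleast_2d(P)@f["extrinsics"][:3,:3].T+f["extrinsics"][:3,3]
    return np.c_[P[:,0]/P[:,2]*f["fx"]+f["cx"],P[:,1]/P[:,2]*f["fy"]+f["cy"]]
E
python3 - <<'E'
import cv2,numpy as np
from h import *
a=cv2.imread("pics/scene0.png");b=cv2.imread("pics/side0.png")
def crop(i,x,y,w,h,W,H): return cv2.resize(i[y:y+h,x:x+w],(W,H),interpolation=cv2.INTER_CUBIC)
# top: scene case, side case ; bottom scene vise, side vise
o=np.vstack([np.hstack([crop(a,160,165,80,60,400,300),crop(b,220,215,120,90,400,300)]),np.hstack([crop(a,265,160,112,84,400,300),crop(b,165,145,100,75,400,300)])])
cv2.imwrite("pics/crop0.png",o)
f=load("scene0")
for u,v in((263,282),(335,271),(363,367),(282,383)):print(atz(f,u*.64,v*.64,.004).round(3))
f=load("side0")
for u,v in((446,341),(505,375),(419,460),(359,419)):print(atz(f,u*.64,v*.64,.004).round(3))
E
```

```text
[ 0.424 -0.21   0.004]
[ 0.416 -0.103  0.004]
[ 0.608 -0.086  0.004]
[ 0.618 -0.191  0.004]
[ 0.604 -0.085  0.004]
[ 0.614 -0.192  0.004]
[ 0.419 -0.21   0.004]
[ 0.408 -0.107  0.004]
```

View pics/crop0.png

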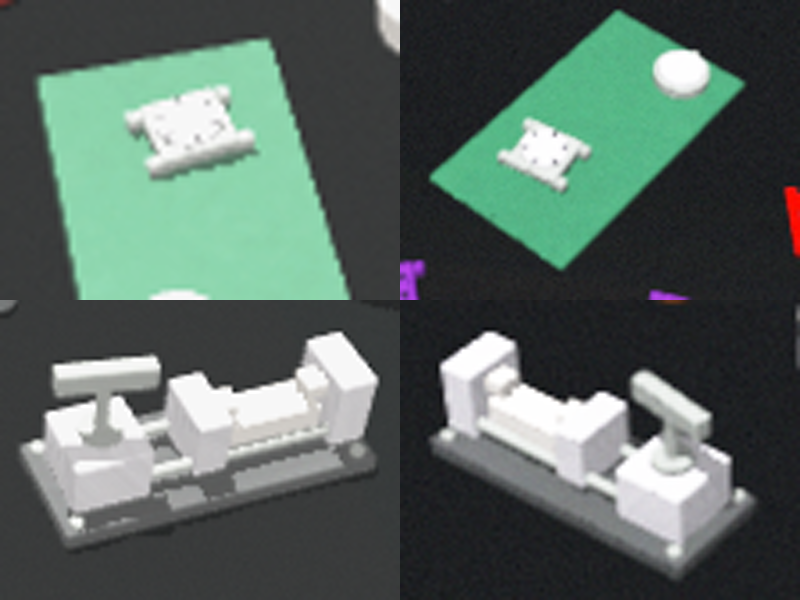

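The crops confirm the white square case, lugs along its bar direction. In the scene crop its centre is about (190,130) and its y axis runs (100,-28). In the side crop the centre is about (546,155). The vise's fixed jaw is at the right in the scene crop and the handle is at the left, roughly parallel to the vise axis. Next I fit the poses.

```bash
cat > fit.py <<'E'
import numpy as np
from h import *
from scipy.optimize import least_squares
S=load("scene0");D=load("side0")
def sc(p,ox,oy,k,qx,qy):return np.array([(p[0]-qx)/k+ox,(p[1]-qy)/k+oy])
c1=lambda p:sc(p,160,165,5,0,0); c2=lambda p:sc(p,220,215,10/3,400,0)
v1=lambda p:sc(p,265,160,400/112,0,300); v2=lambda p:sc(p,165,145,4,400,300)
def fit(obs,x0,name):
    def res(q):
        c,s=np.cos(q[2]),np.sin(q[2]);r=[]
        for f,uv,P in obs:
            w=[q[0]+c*P[0]-s*P[1],q[1]+s*P[0]+c*P[1],P[2]]
            r+=list(proj(f,w)[0]-uv)
        return np.array(r)
    for tag,sub in(("both",obs),("scene",[o for o in obs if o[0] is S]),("side",[o for o in obs if o[0] is D])):
        obs_=obs;obs=sub;o=least_squares(res,x0);print(name,tag,o.x.round(4),"deg",np.degrees(o.x[2]).round(1),res(o.x).round(1).tolist());obs=obs_
h=.004+.006
fit([(S,c1((131,120)),(-.0165,-.023,h)),(S,c1((228,95)),(-.0165,.023,h)),(S,c1((152,168)),(.0165,-.023,h)),(S,c1((250,143)),(.0165,.023,h)),
     (D,c2((527,123)),(.0165,.023,h)),(D,c2((590,152)),(.0165,-.023,h)) ,(D,c2((563,187)),(-.0165,-.023,h)),(D,c2((502,158)),(-.0165,.023,h))],[.47,-.14,0],"case")
fit([(S,v1((22,450)),(-.04,-.13,.012)),(S,v1((70,545)),(.04,-.13,.012)),(S,v1((303,343)),(-.023,.035,.062)),(S,v1((343,333)),(-.023,.06,.062)) ,
     (D,v2((680,570)),(-.04,-.13,.012)),(D,v2((757,497)),(.04,-.13,.012)),(D,v2((432,437)),(-.04,.075,.012))],[.5,.15,.2],"vise(centre of base guessed)")
for f,c,L in((S,v1,((22,450),(70,545),(376,455))),(D,v2,((680,570),(757,497),(432,437)))):
    print([atz(f,*c(p),.012).round(4)[:2].tolist() for p in L])
for f,c,L in((S,v1,((303,343),(343,333),(378,380),(340,388))),(D,v2,((440,365),(490,332),(520,347),(475,378)))):
    print("jawtop",[atz(f,*c(p),.062).round(4)[:2].tolist() for p in L])
for f,c,L in((S,v1,((53,362),(158,356),(159,368),(55,377))),(D,v2,((632,376),(647,369),(710,410),(693,423)))):
    print("bar",[atz(f,*c(p),.102).round(4)[:2].tolist() for p in L])
E
python3 fit.py
```

```text
case both [ 0.4717 -0.1458  0.2432] deg 13.9 [-0.5, -1.0, -0.4, -1.4, -0.3, -1.0, -0.0, -1.6, 0.9, -0.7, 0.3, -0.7, 0.5, -0.9, 0.3, -1.3]
case scene [ 0.4758 -0.1454  0.2195] deg 12.6 [-0.1, 0.0, 0.2, -0.1, -0.2, 0.2, 0.2, -0.1]
case side [ 0.4691 -0.1468  0.2621] deg 15.0 [0.2, 0.3, -0.2, 0.0, 0.2, -0.1, -0.2, -0.2]
vise(centre of base guessed) both [0.5489 0.1474 0.1555] deg 8.9 [1.3, -1.9, 1.1, -2.1, -2.1, 0.8, -2.9, 1.3, -0.4, -2.3, 0.5, -1.6, 0.5, -2.0]
vise(centre of base guessed) scene [0.5512 0.1481 0.1559] deg 8.9 [1.8, -1.2, 1.7, -1.3, -1.4, 1.5, -2.2, 2.0]
vise(centre of base guessed) side [0.5432 0.1421 0.1643] deg 9.4 [-0.3, -0.3, 0.5, 0.2, -0.2, 0.1]
[[0.5349, 0.0088], [0.6139, 0.0216], [0.5713, 0.2214]]
[[0.5247, 0.006], [0.6035, 0.0217], [0.492, 0.2096]]
jawtop [[0.5188, 0.1836], [0.5136, 0.2109], [0.5571, 0.2174], [0.5603, 0.1927]]
jawtop [[0.5065, 0.2111], [0.5511, 0.2175], [0.555, 0.1912], [0.5144, 0.185]]
bar [[0.5556, 0.0187], [0.5594, 0.0783], [0.5692, 0.0763], [0.5678, 0.0173]]
bar [[0.5543, 0.0779], [0.5652, 0.0769], [0.5658, 0.0222], [0.5506, 0.0202]]
```

```bash
R='s'; 
python3 -m crank '{"travel":[[2.4,-2.9,0.2],[4.8,-5.8,0.4],[7.2,-8.7,0.6],[9.6,-11.6,0.8],[11.8,-14.6,1]],"turn":[[0,0,-4],[0,0,-8],[0,0,-12],[0,0,-16],[0,0,-21]],"gripper":[0,0,0,0,0]}'
python3 -m crank '{"travel":[[2.4,-2.9,0.2],[4.8,-5.8,0.4],[7.2,-8.7,0.6],[9.6,-11.6,0.8],[11.8,-14.6,1]],"turn":[[0,0,-4],[0,0,-8],[0,0,-12],[0,0,-16],[0,0,-21]],"gripper":[0,0,0,0,0]}'
python3 -m crank '{"travel":[[2.4,-2.9,0.2],[4.8,-5.8,0.4],[7.2,-8.7,0.6],[11.8,-14.6,1],[11.8,-14.6,1]],"turn":[[0,0,-4],[0,0,-8],[0,0,-12],[0,0,-20.8],[0,0,-20.8]],"gripper":[0,0,0.45,0.45,0.45]}'
python3 - <<'E'
from workcell import bot
import numpy as np,cv2
f=bot.grab_frame("wrist");np.savez("pics/wrist1.npz",**f)
s=bot.observe();print({k:np.round(v,4).tolist() for k,v in s.items() if k in("clock","qpos","position","tool_rot","grip_width")})
R=f["extrinsics"][:3,:3];print("cam",(-R.T@f["extrinsics"][:3,3]).round(3),R[2].round(3))
cv2.imwrite("pics/wrist1.png",cv2.resize(f["pixels"][:,:,::-1],(800,600),interpolation=cv2.INTER_CUBIC))
E
```

```text
clock: 0.65
position: [0.3071, 0.4486, 0.2413]
tool_rot: [-3.141, 0.0, 2.466]
force: [0.1, 0.1, 0.3]
grip_width: 0.0858
finger_force: 0.0
clock: 1.15
position: [0.425, 0.3027, 0.2513]
tool_rot: [-3.142, -0.0, 2.1]
force: [0.5, 1.1, 0.6]
grip_width: 0.0859
finger_force: 0.0
clock: 1.65
position: [0.544, 0.1543, 0.2615]
tool_rot: [3.141, 0.001, 1.731]
force: [-0.4, 0.4, 0.1]
grip_width: 0.0473
finger_force: 0.0
{'clock': 1.7, 'qpos': [-0.64, 0.415, 0.3602, 1.7388, -0.1648, 1.017, -0.0595], 'position': [0.5454, 0.152, 0.2616], 'tool_rot': [3.1404, 0.0025, 1.7323], 'grip_width': 0.0469}
cam [0.531 0.236 0.404] [ 0.053 -0.317 -0.947]
```

View pics/wrist1.png

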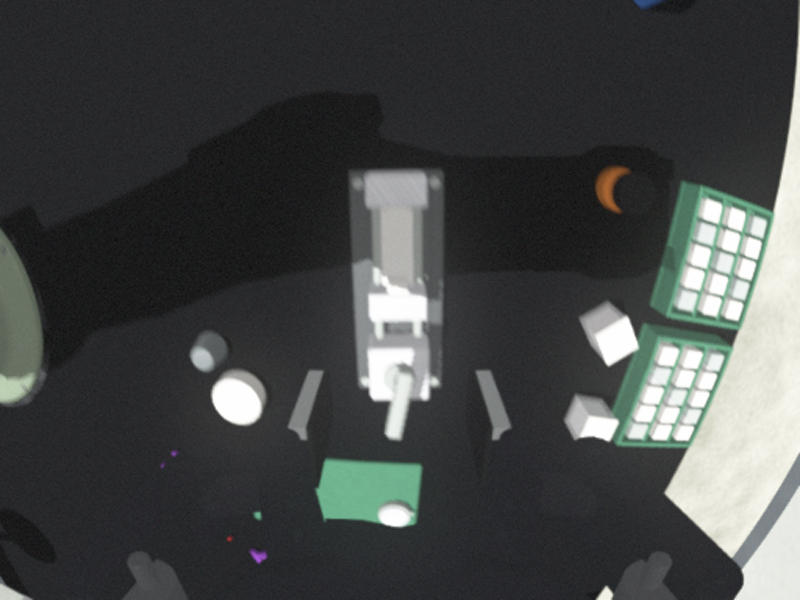

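The wrist view shows the vise upright at about (350–444, 170–400), with the fixed jaw at the top (395,190), the moving jaw at (398,305) and the handle bar at (399,400). The arm was still settling, so I'll take a still frame and crop it.

```bash
python3 -m crank '{"travel":[[0,2,0],[0,2,0],[0,2,0],[0,2,0],[0,2,0]],"turn":[[0,0,0],[0,0,0],[0,0,0],[0,0,0],[0,0,0]],"gripper":[0.45,0.45,0.45,0.45,0.45]}'
python3 - <<'E'
from workcell import bot
import numpy as np,cv2
f=bot.grab_frame("wrist");np.savez("pics/wrist2.npz",**f)
s=bot.observe();print({k:np.round(v,4).tolist() for k,v in s.items() if k in("clock","qpos","position","tool_rot","grip_width","moment")})
cv2.imwrite("pics/wrist2.png",cv2.resize(f["pixels"][100:300,200:320,::-1],(360,600),interpolation=cv2.INTER_CUBIC))
E
```

```text
clock: 2.2
position: [0.5421, 0.1776, 0.2613]
tool_rot: [-3.142, 0.0, 1.739]
force: [-0.3, -0.5, -0.5]
grip_width: 0.047
finger_force: 0.0
{'clock': 2.25, 'qpos': [-0.674, 0.4222, 0.3505, 1.7267, -0.1656, 1.0217, -0.0965], 'position': [0.5422, 0.1777, 0.2614], 'tool_rot': [3.1416, 0.0001, 1.7394], 'moment': [-0.005, -0.0093, -0.0169], 'grip_width': 0.0467}
```

View pics/wrist2.png

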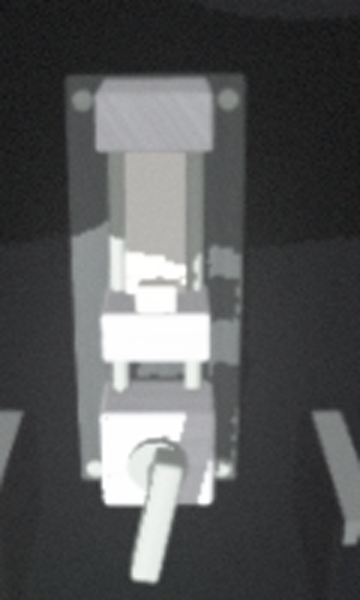

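The crop shows base corners at (66,75), (245,75), (81,478) and (235,478), the fixed jaw top at (97–212, 92–151), bed edges at x = 125 and 186, and the bar end at (131–158, 580).

```bash
cat >> h.py <<'E'
def fatz(f,u,v,z):
    d=np.array([u-f["cx"],v-f["cy"]]);r=np.hypot(*d);th=r/f["fx"]
    d=np.r_[d/r*np.sin(th),np.cos(th)];R=f["extrinsics"][:3,:3];c=-R.T@f["extrinsics"][:3,3];d=R.T@d
    return c+d*(z-c[2])/d[2]
E
python3 - <<'E'
from h import *
f=load("wrist2")
g=lambda p,z:fatz(f,200+p[0]/3,100+p[1]/3,z)[:2]
for n,z,L in(("base",.012,((66,75),(245,75),(235,478),(81,478))),("jaw",.062,((97,93),(212,93),(212,151),(97,151))),
 ("bed",.040,((124,160),(187,160),(187,245),(124,245))),("nose",.053,((137,283),(177,283),(177,312),(137,312))),("movblock",.062,((103,315),(210,315))),("bar",.102,((152,462),(182,462),(158,583),(131,578)))):
    P=np.array([g(p,z) for p in L]);e=P[1]-P[0]
    print(n,P.round(4).tolist(),"mean",P.mean(0).round(4),"w",np.hypot(*e).round(4),"yaw",np.degrees(np.arctan2(e[1],e[0])).round(1))
    if len(P)==4:
        q=P[0]-P[3];r=P[1]-P[2];print("   len",np.hypot(*q).round(4),np.hypot(*r).round(4),np.degrees(np.arctan2(-q[0],q[1])).round(1),np.degrees(np.arctan2(-r[0],r[1])).round(1))
E
```

```text
base [[0.4921, 0.2107], [0.5696, 0.2238], [0.6048, 0.0237], [0.5267, 0.0102]] mean [0.5483 0.1171] w 0.0787 yaw 9.6
   len 0.2035 0.2032 9.8 10.0
jaw [[0.5096, 0.2118], [0.5531, 0.2192], [0.5572, 0.1968], [0.5131, 0.1892]] mean [0.5332 0.2042] w 0.0442 yaw 9.6
   len 0.0228 0.0228 8.8 10.4
bed [[0.5238, 0.1828], [0.5495, 0.1872], [0.556, 0.1508], [0.5295, 0.1463]] mean [0.5397 0.1668] w 0.0262 yaw 9.7
   len 0.037 0.0369 9.0 10.1
nose [[0.5374, 0.1349], [0.5538, 0.1377], [0.5561, 0.1249], [0.5395, 0.122]] mean [0.5467 0.1299] w 0.0167 yaw 9.7
   len 0.013 0.013 9.1 10.0
movblock [[0.5256, 0.1219], [0.569, 0.1293]] mean [0.5473 0.1256] w 0.0441 yaw 9.8
bar [[0.5536, 0.0798], [0.5651, 0.0818], [0.5659, 0.02], [0.5542, 0.0207]] mean [0.5597 0.0506] w 0.0117 yaw 9.7
   len 0.059 0.0618 0.7 0.8
```

```bash

python3 -m crank '{"travel":[[-0.7,-3.2,0],[-1.4,-6.4,0],[-2.1,-9.6,0],[-2.8,-12.8,0],[-3.5,-16.2,0]],"turn":[[0,0,1],[0,0,2],[0,0,3],[0,0,4],[0,0,4]],"gripper":[0.35,0.35,0.35,0.35,0.35]}' >/dev/null
python3 -m crank '{"travel":[[-0.7,-3.2,-2],[-1.4,-6.4,-4],[-2.1,-9.6,-7],[-2.8,-12.8,-8],[-3.6,-16.2,-9]],"turn":[[0,0,0],[0,0,0],[0,0,0],[0,0,0],[0,0,0]],"gripper":[0.35,0.35,0.35,0.35,0.35]}' >/dev/null
python3 -m crank '{"travel":[[0,0,0],[0,0,0],[0,0,0],[0,0,0],[0,0,0]],"turn":[[0,0,0],[0,0,0],[0,0,0],[0,0,0],[0,0,0]],"gripper":[0.35,0.35,0.35,0.35,0.35]}'
python3 - <<'E'
from workcell import bot
import numpy as np,cv2
from h import *
f=bot.grab_frame("wrist");np.savez("pics/wrist3.npz",**f)
s=bot.observe();print({k:np.round(v,4).tolist() for k,v in s.items() if k in("clock","qpos","position","tool_rot","grip_width","moment")})
cv2.imwrite("pics/wrist3.png",cv2.resize(f["pixels"][180:330,155:355,::-1],(800,600),interpolation=cv2.INTER_CUBIC))
E
```

```text
clock: 3.75
position: [0.4715, -0.1452, 0.1715]
tool_rot: [3.141, -0.0, 1.811]
force: [-0.5, 0.5, 0.0]
grip_width: 0.0554
finger_force: 0.0
{'clock': 3.8, 'qpos': [-0.1117, 0.423, 0.3792, 2.015, -0.2268, 0.7432, 0.6449], 'position': [0.4715, -0.1454, 0.1715], 'tool_rot': [3.1413, -0.0, 1.8106], 'moment': [-0.0108, 0.0197, 0.0142], 'grip_width': 0.0556}
```

View pics/wrist3.png

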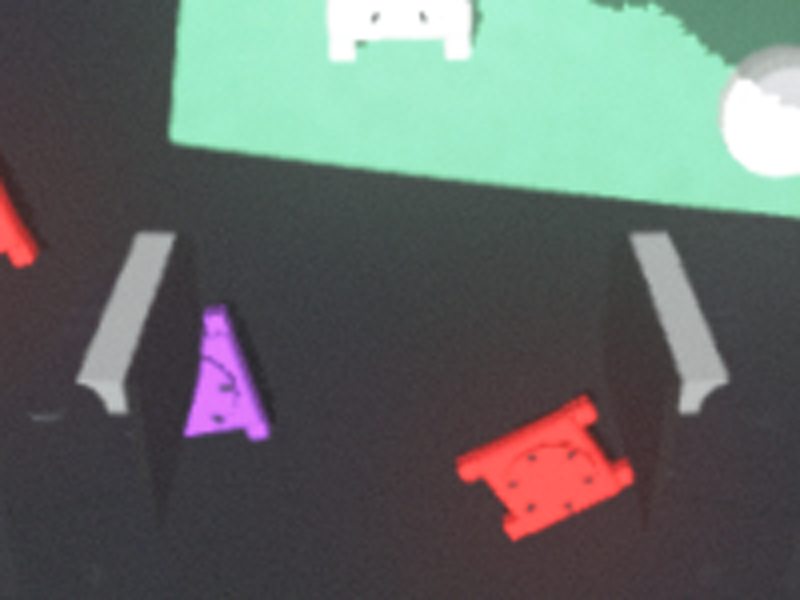

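The wrist crop shows the case at the top edge (400,20), aligned with the image. The fingertips are at about (135,320) and (680,320). I'll measure the case by colour segmentation of the full frame.

```bash
python3 - <<'E'
from h import *
f=load("wrist3");im=f["pixels"].astype(int)
m=np.zeros(im.shape[:2],np.uint8);x0,y0=228,130
w=(im.min(2)>150)&(im.max(2)-im.min(2)<40);m[y0:205,x0:290]=w[y0:205,x0:290]
n,l,st,c=cv2.connectedComponentsWithStats(m);print(st[1:].tolist())
k=1+np.argmax(st[1:,4]);
ys,xs=np.where(l==k)
for z in(.008,.012,.016):
    P=np.array([fatz(f,u,v,z)[:2] for u,v in zip(xs,ys)])
    (c,s,a)=cv2.minAreaRect((P*1000).astype(np.float32));print(z,"mean",P.mean(0).round(4),"rect",np.round(c,1),np.round(s,1),round(a,1))
for r in range(ys.min(),ys.max()+1): print(r,xs[ys==r].min(),xs[ys==r].max(),(ys==r).sum(),end=" | ")
E
```

```text
[[236, 149, 37, 46, 1401]]
0.008 mean [ 0.4707 -0.146 ] rect [ 470.4 -146. ] [38.7 49.8] 14.7
0.012 mean [ 0.4705 -0.145 ] rect [ 470.2 -144.9] [38.2 49.2] 14.7
0.016 mean [ 0.4702 -0.1439] rect [ 469.9 -143.9] [37.7 48.5] 14.7
149 270 270 1 | 150 237 272 12 | 151 236 272 14 | 152 236 272 14 | 153 236 272 14 | 154 236 272 14 | 155 236 272 15 | 156 236 272 37 | 157 236 272 37 | 158 236 272 37 | 159 236 272 37 | 160 236 272 37 | 161 236 272 37 | 162 236 272 37 | 163 236 272 37 | 164 236 272 36 | 165 236 272 37 | 166 236 272 37 | 167 236 272 37 | 168 236 272 37 | 169 236 272 37 | 170 236 272 37 | 171 236 272 37 | 172 236 272 37 | 173 236 272 37 | 174 236 272 37 | 175 236 272 37 | 176 236 272 37 | 177 236 272 37 | 178 236 272 37 | 179 236 272 37 | 180 237 272 36 | 181 237 272 36 | 182 237 272 36 | 183 237 272 36 | 184 237 272 35 | 185 237 272 36 | 186 237 272 36 | 187 237 272 36 | 188 237 272 36 | 189 237 272 36 | 190 237 272 16 | 191 237 272 14 | 192 237 272 14 | 193 237 272 14 | 194 237 271 13 |
```

```bash

python3 -m crank '{"travel":[[-0.1,0,-3],[-0.1,0,-6],[-0.1,0,-9],[-0.1,0,-11],[-0.1,0,-13]],"turn":[[0,0,0.5],[0,0,0.5],[0,0,0.5],[0,0,0.5],[0,0,0.5]],"gripper":[0.35,0.35,0.35,0.35,0.35]}' 
python3 -m crank '{"travel":[[0,0,-1],[0,0,-2],[0,0,-3],[0,0,-3.5],[0,0,-3.5]],"turn":[[0,0,0],[0,0,0],[0,0,0],[0,0,0],[0,0,0]],"gripper":[0.35,0.35,0.35,0.35,0.35]}' 
python3 -m crank '{"travel":[[0,0,0],[0,0,0],[0,0,0],[0,0,0],[0,0,0]],"turn":[[0,0,0],[0,0,0],[0,0,0],[0,0,0],[0,0,0]],"gripper":[0.5,0.6,0.7,0.7,0.7]}' 40
```

```text
clock: 4.3
position: [0.4702, -0.1456, 0.0403]
tool_rot: [-3.141, -0.0, 1.819]
force: [0.3, -0.2, 0.1]
grip_width: 0.0555
finger_force: 0.0
clock: 4.8
position: [0.4701, -0.146, 0.006]
tool_rot: [-3.141, -0.0, 1.818]
force: [0.9, -0.7, 1.6]
grip_width: 0.0556
finger_force: 0.0
clock: 5.3
position: [0.4704, -0.1461, 0.007]
tool_rot: [3.141, 0.0, 1.818]
force: [-1.4, 0.6, 4.6]
grip_width: 0.0366
finger_force: 39.5
```

```bash

python3 -m crank '{"travel":[[0,0,2],[0,0,5],[0,0,9],[0,0,13],[0,0,16.3]],"turn":[[0,0,0],[0,0,0],[0,0,0],[0,0,0],[0,0,0]],"gripper":[0.7,0.7,0.7,0.7,0.7]}' 
python3 -m crank '{"travel":[[0.5,2,0],[1.1,5,0],[1.8,8,0],[2.6,11.5,0],[3.5,15.2,0]],"turn":[[0,0,-1],[0,0,-2],[0,0,-3],[0,0,-4],[0,0,-4.4]],"gripper":[0.7,0.7,0.7,0.7,0.7]}' 
python3 -m crank '{"travel":[[0.8,3.5,0],[1.6,7,0],[2.4,10.5,0],[3,13,0],[3.5,15.2,0]],"turn":[[0,0,0],[0,0,0],[0,0,0],[0,0,0],[0,0,0]],"gripper":[0.7,0.7,0.7,0.7,0.7]}' 
python3 -m crank '{"travel":[[0,0,-1],[0,0,-2],[0,0,-4],[0,0,-4],[0,0,-4]],"turn":[[0,0,0],[0,0,0],[0,0,0],[0,0,0],[0,0,0]],"gripper":[0.7,0.7,0.7,0.7,0.7]}' 
python3 - <<'E'
from workcell import bot
import numpy as np,cv2
from h import *
f=bot.grab_frame("wrist");np.savez("pics/wrist4.npz",**f)
s=bot.observe();print({k:np.round(v,4).tolist() for k,v in s.items() if k in("clock","qpos","position","tool_rot","grip_width","moment")})
cv2.imwrite("pics/wrist4.png",cv2.resize(f["pixels"][120:330,115:395,::-1],(800,600),interpolation=cv2.INTER_CUBIC))
E
```

```text
clock: 5.8
position: [0.4702, -0.1461, 0.1718]
tool_rot: [3.14, 0.0, 1.818]
force: [-0.3, 0.6, -1.0]
grip_width: 0.0366
finger_force: 41.0
clock: 6.3
position: [0.5053, 0.0071, 0.1699]
tool_rot: [3.141, -0.0, 1.74]
force: [1.0, 0.2, -1.3]
grip_width: 0.0365
finger_force: 41.0
clock: 6.8
position: [0.5402, 0.1598, 0.1697]
tool_rot: [3.141, -0.0, 1.743]
force: [-0.1, -0.4, -0.5]
grip_width: 0.0363
finger_force: 41.0
clock: 7.3
position: [0.54, 0.157, 0.1294]
tool_rot: [-3.141, 0.0, 1.74]
force: [-0.2, 0.7, -1.1]
grip_width: 0.0366
finger_force: 41.0
{'clock': 7.35, 'qpos': [-0.6399, 0.5848, 0.3547, 1.8698, -0.2891, 0.737, 0.046], 'position': [0.5404, 0.1573, 0.1299], 'tool_rot': [3.1413, 0.0001, 1.7405], 'moment': [-0.0098, -0.0226, -0.0239], 'grip_width': 0.0365}
```

View pics/wrist4.png

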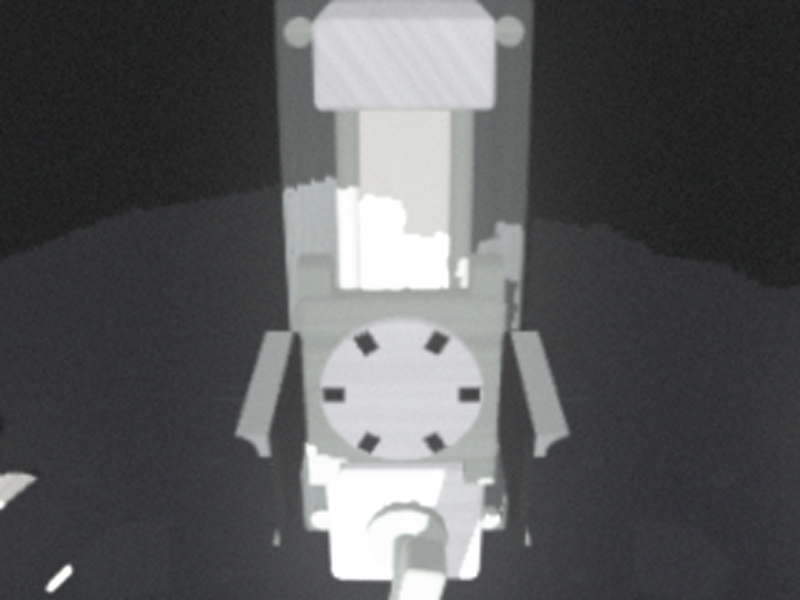

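The case is held square between the fingers with its disc centre at (402,393). The fixed jaw's front edge runs from (315,108) to (495,108). I'll compute the offsets.

```bash
python3 - <<'E'
from h import *
f=load("wrist4")
g=lambda p,z:fatz(f,115+p[0]*.35,120+p[1]*.35,z)[:2]
y=np.radians(9.8);R=np.array([[np.cos(y),np.sin(y)],[-np.sin(y),np.cos(y)]])
O=np.array([.541,.159])
v=lambda w:(R@(w-O)).round(4)
print("case",v(g((402,392),.139)),"L,R",v(g((321,392),.139)),v(g((483,392),.139)))
T=np.array([.5404,.1573]);print("tcp",v(T))
for n,p,z in(("jaw L",(315,108),.062),("jaw R",(495,108),.062),("bed L",(360,130),.04),("bed R",(450,130),.04),("baseL",(277,32),.012),("baseR",(532,32),.012)):print(n,v(g(p,z)))
E
```

```text
case [-0.001  -0.0006] L,R [-0.0158 -0.0008] [ 0.0137 -0.0008]
tcp [-0.0009 -0.0016]
jaw L [-0.023   0.0347]
jaw R [0.0226 0.0347]
bed L [-0.0127  0.0235]
bed R [0.0126 0.0235]
baseL [-0.0394  0.0479]
baseR [0.0392 0.0479]
```

```bash

python3 -m crank '{"travel":[[0.1,0.1,-1.5],[0.1,0.1,-3],[0.1,0.1,-4.5],[0.1,0.1,-6],[0.1,0.1,-7]],"turn":[[0,0,0],[0,0,0],[0,0,0],[0,0,0],[0,0,0]],"gripper":[0.7,0.7,0.7,0.7,0.7]}' 
python3 -m crank '{"travel":[[0,0,-0.5],[0,0,-1],[0,0,-1.4],[0,0,-1.6],[0,0,-1.6]],"turn":[[0,0,0],[0,0,0],[0,0,0],[0,0,0],[0,0,0]],"gripper":[0.7,0.7,0.7,0.7,0.7]}'
```

```text
clock: 7.85
position: [0.5408, 0.1588, 0.0577]
tool_rot: [-3.141, 0.0, 1.741]
force: [1.4, -0.3, -1.7]
grip_width: 0.0365
finger_force: 41.0
clock: 8.35
position: [0.5413, 0.159, 0.0433]
tool_rot: [3.141, -0.0, 1.741]
force: [-0.2, -0.3, -2.0]
grip_width: 0.0364
finger_force: 41.0
```

```bash

python3 -m crank '{"travel":[[0,0,-0.1],[0,0,-0.1],[0,0,-0.1],[0,0,-0.1],[0,0,-0.1]],"turn":[[0,0,0],[0,0,0],[0,0,0],[0,0,0],[0,0,0]],"gripper":[0.7,0.7,0.7,0.7,0.7]}'
```

```text
clock: 8.85
position: [0.5414, 0.1591, 0.043]
tool_rot: [3.141, -0.0, 1.741]
force: [-2.3, -0.9, 9.3]
grip_width: 0.0363
finger_force: 41.9
```

Contact with the bed, at 9 N. I'll release gently, rise straight up and look.

```bash

python3 -m crank '{"travel":[[0,0,0.05],[0,0,0.05],[0,0,0.05],[0,0,0.05],[0,0,0.05]],"turn":[[0,0,0],[0,0,0],[0,0,0],[0,0,0],[0,0,0]],"gripper":[0.5,0.4,0.35,0.35,0.35]}'
python3 -m crank '{"travel":[[0,0,1],[0,0,3],[0,0,6],[0,0,9],[0,0,10]],"turn":[[0,0,0],[0,0,0],[0,0,0],[0,0,0],[0,0,0]],"gripper":[0.35,0.35,0.35,0.35,0.35]}'
python3 -m crank '{"travel":[[0,0,0],[0,0,0],[0,0,0],[0,0,0],[0,0,0]],"turn":[[0,0,0],[0,0,0],[0,0,0],[0,0,0],[0,0,0]],"gripper":[0.35,0.35,0.35,0.35,0.35]}'
python3 - <<'E'
from workcell import bot
import numpy as np,cv2
f=bot.grab_frame("wrist");np.savez("pics/wrist5.npz",**f)
s=bot.observe();print({k:np.round(v,4).tolist() for k,v in s.items() if k in("clock","qpos","position","tool_rot","grip_width","moment")})
cv2.imwrite("pics/wrist5.png",cv2.resize(f["pixels"][120:330,115:395,::-1],(800,600),interpolation=cv2.INTER_CUBIC))
E
```

```text
clock: 9.35
position: [0.5412, 0.159, 0.0427]
tool_rot: [-3.141, 0.0, 1.741]
force: [0.5, 0.5, 0.3]
grip_width: 0.0556
finger_force: 0.0
clock: 9.85
position: [0.5423, 0.1591, 0.1461]
tool_rot: [3.138, -0.001, 1.741]
force: [0.4, 0.2, -1.6]
grip_width: 0.0553
finger_force: 0.0
clock: 10.35
position: [0.541, 0.1588, 0.1422]
tool_rot: [-3.141, 0.0, 1.741]
force: [-0.3, 0.1, -0.3]
grip_width: 0.0557
finger_force: 0.0
{'clock': 10.4, 'qpos': [-0.65, 0.5693, 0.366, 1.8583, -0.2819, 0.7656, 0.0388], 'position': [0.541, 0.1588, 0.1423], 'tool_rot': [-3.1408, 0.0003, 1.7413], 'moment': [0.0271, 0.0241, 0.0058], 'grip_width': 0.0553}
```

View pics/wrist5.png

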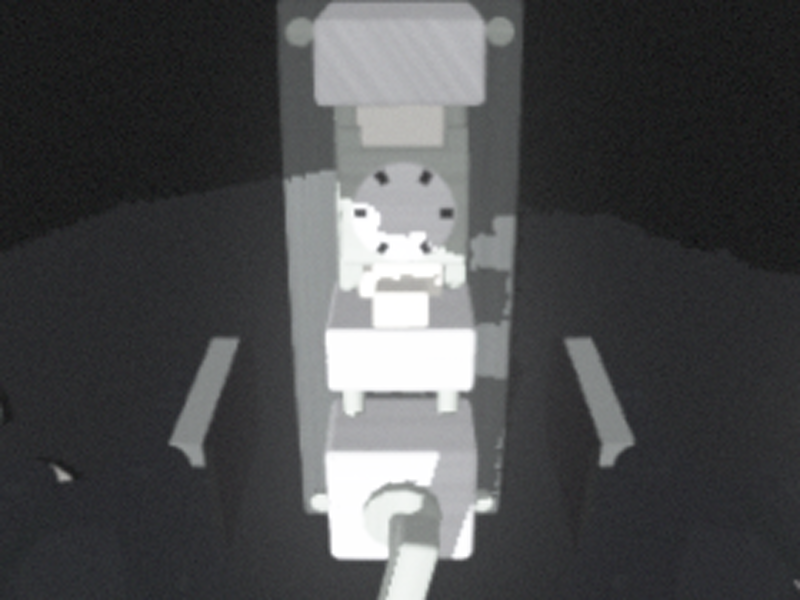

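The case lies square on the bed, disc centre at (403,212), with the noses in the lug gaps at (400,120) and (400,275). Now the handle.

```bash

python3 -m crank '{"travel":[[0.4,-2.2,0],[0.8,-4.4,0],[1.2,-6.6,0],[1.6,-8.8,0],[1.9,-10.8,0]],"turn":[[0,0,-2],[0,0,-4],[0,0,-6],[0,0,-8],[0,0,-9.3]],"gripper":[0.35,0.35,0.35,0.35,0.35]}' >/dev/null
python3 -m crank '{"travel":[[0,0,0],[0,0,-2],[0,0,-4],[0,0,-6],[0,0,-6.7]],"turn":[[0,0,0],[0,0,0],[0,0,0],[0,0,0],[0,0,0]],"gripper":[0.35,0.35,0.35,0.35,0.35]}'
python3 -m crank '{"travel":[[0,0,0],[0,0,0],[0,0,0],[0,0,0],[0,0,0]],"turn":[[0,0,0],[0,0,0],[0,0,0],[0,0,0],[0,0,0]],"gripper":[0.6,0.9,1,1,1]}' 60
python3 -m crank '{"travel":[[0,0,0],[0,0,0],[0,0,0],[0,0,0],[0,0,0]],"turn":[[0,0,0],[0,0,0],[0,0,0],[0,0,0],[0,0,0]],"gripper":[1,1,1,1,1]}' 60
cat > st.py <<'E'
from workcell import bot
import numpy as np
s=bot.observe();print(s["clock"],"q",np.round(s["qpos"],2).tolist(),"p",np.round(s["position"],4).tolist(),"yaw",round(np.degrees(s["tool_rot"][2]),1),"F",np.round(s["force"],1).tolist(),"M",np.round(s["moment"],3).tolist(),round(float(s["grip_width"]),4))
E
python3 st.py
```

```text
clock: 11.4
position: [0.5592, 0.0514, 0.074]
tool_rot: [-3.139, 0.0, 1.58]
force: [0.2, 0.6, 0.4]
grip_width: 0.0552
finger_force: 0.0
clock: 11.9
position: [0.5598, 0.0511, 0.0768]
tool_rot: [-3.141, -0.001, 1.579]
force: [-7.4, 0.4, 10.9]
grip_width: 0.0114
finger_force: 58.7
clock: 12.4
position: [0.5598, 0.0511, 0.0768]
tool_rot: [-3.141, -0.001, 1.579]
force: [-6.8, -0.4, 10.5]
grip_width: 0.0109
finger_force: 58.7
12.4 q [-0.44, 0.67, 0.35, 1.9, -0.37, 0.64, 0.14] p [0.5598, 0.0511, 0.0768] yaw 90.5 F [-6.8, -0.4, 10.5] M [0.012, 1.561, 0.053] 0.0109
```

```bash

python3 -m crank '{"travel":[[0,0,0],[0,0,0],[0,0,0],[0,0,0],[0,0,0]],"turn":[[0,0,-5],[0,0,-10],[0,0,-15],[0,0,-20],[0,0,-25]],"gripper":[1,1,1,1,1]}' >/dev/null; python3 st.py
python3 -m crank '{"travel":[[0,0,0],[0,0,0],[0,0,0],[0,0,0],[0,0,0]],"turn":[[0,0,-5],[0,0,-10],[0,0,-15],[0,0,-20],[0,0,-25]],"gripper":[1,1,1,1,1]}' >/dev/null; python3 st.py
```

```text
12.9 q [-0.52, 0.7, 0.47, 1.9, -0.49, 0.66, -0.18] p [0.5607, 0.051, 0.0768] yaw 65.3 F [0.3, -2.6, 3.5] M [-0.423, 0.108, 0.248] 0.0109
13.4 q [-0.59, 0.73, 0.58, 1.9, -0.61, 0.69, -0.51] p [0.5614, 0.0504, 0.0769] yaw 40.3 F [4.1, -6.1, -1.3] M [-1.162, -0.865, 0.234] 0.0108
```

```bash

python3 -m crank '{"travel":[[0,0,0],[0,0,0],[0,0,0],[0,0,0],[0,0,0]],"turn":[[0,0,-5],[0,0,-10],[0,0,-15],[0,0,-20],[0,0,-24]],"gripper":[1,1,1,1,1]}' >/dev/null; python3 st.py
for i in 1 2 3; do
python3 -m crank '{"travel":[[0,0,0],[0,0,0],[0,0,0],[0,0,0],[0,0,0]],"turn":[[0,0,-0.8],[0,0,-1.6],[0,0,-2.4],[0,0,-3.2],[0,0,-4]],"gripper":[1,1,1,1,1]}' >/dev/null; python3 st.py; done
```

```text
13.9 q [-0.66, 0.77, 0.69, 1.91, -0.73, 0.73, -0.83] p [0.5618, 0.0496, 0.0769] yaw 16.2 F [7.8, -10.9, -5.2] M [-2.15, -1.466, 0.235] 0.0105
14.4 q [-0.67, 0.78, 0.71, 1.91, -0.74, 0.74, -0.88] p [0.5618, 0.0495, 0.0769] yaw 12.4 F [8.6, -9.7, -3.9] M [-2.151, -1.606, 0.196] 0.0109
14.9 q [-0.68, 0.78, 0.73, 1.91, -0.76, 0.74, -0.93] p [0.5619, 0.0493, 0.0769] yaw 8.4 F [8.7, -11.0, -4.2] M [-2.385, -1.642, 0.163] 0.0105
15.4 q [-0.69, 0.79, 0.74, 1.91, -0.78, 0.75, -0.99] p [0.5619, 0.0491, 0.0769] yaw 4.4 F [7.6, -12.3, -5.5] M [-2.482, -1.717, 0.17] 0.0108
```

```bash

python3 -m crank '{"travel":[[0.05,-0.05,0],[0.1,-0.1,0],[0.15,-0.15,0],[0.15,-0.2,0],[0.15,-0.2,0]],"turn":[[0,0,-0.8],[0,0,-1.6],[0,0,-2.4],[0,0,-3.2],[0,0,-4]],"gripper":[1,1,1,1,1]}' >/dev/null; python3 st.py
for i in 1 2; do
python3 -m crank '{"travel":[[0,0,0],[0,0,0],[0,0,0],[0,0,0],[0,0,0]],"turn":[[0,0,-0.8],[0,0,-1.6],[0,0,-2.4],[0,0,-3.2],[0,0,-4]],"gripper":[1,1,1,1,1]}' >/dev/null; python3 st.py; done
```

```text
15.9 q [-0.7, 0.8, 0.76, 1.91, -0.8, 0.77, -1.04] p [0.562, 0.0489, 0.0768] yaw 0.5 F [-3.5, -2.0, 7.0] M [-0.575, 0.612, 0.184] 0.011
16.4 q [-0.7, 0.81, 0.78, 1.91, -0.81, 0.77, -1.09] p [0.5619, 0.0488, 0.0768] yaw -3.6 F [-2.4, -3.3, 6.1] M [-0.738, 0.627, 0.134] 0.0111
16.9 q [-0.71, 0.82, 0.79, 1.91, -0.83, 0.78, -1.15] p [0.562, 0.0486, 0.0768] yaw -7.6 F [-3.2, -4.0, 7.0] M [-0.876, 0.562, 0.195] 0.011
```

```bash

for i in 1 2 3; do
python3 -m crank '{"travel":[[0,0,0],[0,0,0],[0,0,0],[0,0,0],[0,0,0]],"turn":[[0,0,-0.8],[0,0,-1.6],[0,0,-2.4],[0,0,-3.2],[0,0,-4]],"gripper":[1,1,1,1,1]}' >/dev/null; python3 st.py; done
```

```text
17.4 q [-0.72, 0.82, 0.81, 1.91, -0.85, 0.79, -1.21] p [0.562, 0.0485, 0.0768] yaw -11.6 F [-2.0, -5.2, 6.7] M [-1.026, 0.615, 0.212] 0.0109
17.9 q [-0.73, 0.83, 0.83, 1.91, -0.86, 0.8, -1.26] p [0.5619, 0.0483, 0.0768] yaw -15.6 F [-3.0, -5.4, 6.8] M [-1.195, 0.742, 0.192] 0.011
18.4 q [-0.74, 0.84, 0.85, 1.91, -0.88, 0.81, -1.32] p [0.5618, 0.0482, 0.0768] yaw -19.6 F [-3.2, -6.4, 5.9] M [-1.343, 0.76, 0.197] 0.0111
```

```bash

for i in 1 2 3; do
python3 -m crank '{"travel":[[0,-0.03,0],[0,-0.03,0],[0,-0.03,0],[0,-0.03,0],[0,-0.03,0]],"turn":[[0,0,-0.8],[0,0,-1.6],[0,0,-2.4],[0,0,-3.2],[0,0,-4]],"gripper":[1,1,1,1,1]}' >/dev/null; python3 st.py; done
```

```text
18.9 q [-0.75, 0.85, 0.86, 1.91, -0.89, 0.82, -1.37] p [0.5618, 0.048, 0.0768] yaw -23.6 F [-4.1, -5.6, 6.7] M [-1.168, 0.83, 0.186] 0.0109
19.4 q [-0.76, 0.86, 0.88, 1.91, -0.91, 0.83, -1.43] p [0.5618, 0.0478, 0.0768] yaw -27.6 F [-4.5, -5.1, 8.3] M [-1.023, 0.972, 0.25] 0.0109
19.9 q [-0.76, 0.87, 0.89, 1.91, -0.92, 0.84, -1.49] p [0.5617, 0.0477, 0.0768] yaw -31.6 F [-5.6, -2.8, 9.6] M [-0.858, 1.106, 0.253] 0.011
```

```bash

python3 -m crank '{"travel":[[0,0,0],[0,0,0],[0,0,0],[0,0,0],[0,0,0]],"turn":[[0,0,-0.8],[0,0,-1.6],[0,0,-2.4],[0,0,-3.2],[0,0,-4]],"gripper":[1,1,1,1,1]}' >/dev/null; python3 st.py
```

```text
20.4 q [-0.77, 0.88, 0.91, 1.91, -0.94, 0.85, -1.54] p [0.5616, 0.0476, 0.0768] yaw -35.6 F [-6.5, -4.0, 9.4] M [-1.045, 1.167, 0.292] 0.0107
```

```bash

python3 -m crank '{"travel":[[0,0,0],[0,0,0],[0,0,0],[0,0,0],[0,0,0]],"turn":[[0,0,-0.4],[0,0,-0.8],[0,0,-1.2],[0,0,-1.6],[0,0,-2]],"gripper":[1,1,1,1,1]}' >/dev/null; python3 st.py
python3 - <<'E'
from workcell import bot
import numpy as np,cv2
f=bot.grab_frame("wrist");np.savez("pics/wrist6.npz",**f)
cv2.imwrite("pics/wrist6.png",cv2.resize(f["pixels"][60:360,56:456,::-1],(800,600),interpolation=cv2.INTER_CUBIC))
f=bot.grab_frame("scene");np.savez("pics/scene6.npz",**f)
M=[]
for i in range(6):
    bot.grab_frame("side") if i else None;M.append(round(bot.observe()["moment"][2],3))
print(M)
cv2.imwrite("pics/scene6.png",cv2.resize(f["pixels"][150:255,250:390,::-1],(800,600),interpolation=cv2.INTER_CUBIC))
E
```

```text
20.9 q [-0.77, 0.88, 0.92, 1.91, -0.95, 0.86, -1.57] p [0.5616, 0.0475, 0.0768] yaw -37.5 F [-6.4, -5.1, 9.4] M [-1.1, 1.326, 0.383] 0.0108
[np.float64(0.226), np.float64(0.202), np.float64(0.226), np.float64(0.258), np.float64(0.25), np.float64(0.216)]
```

View pics/wrist6.png

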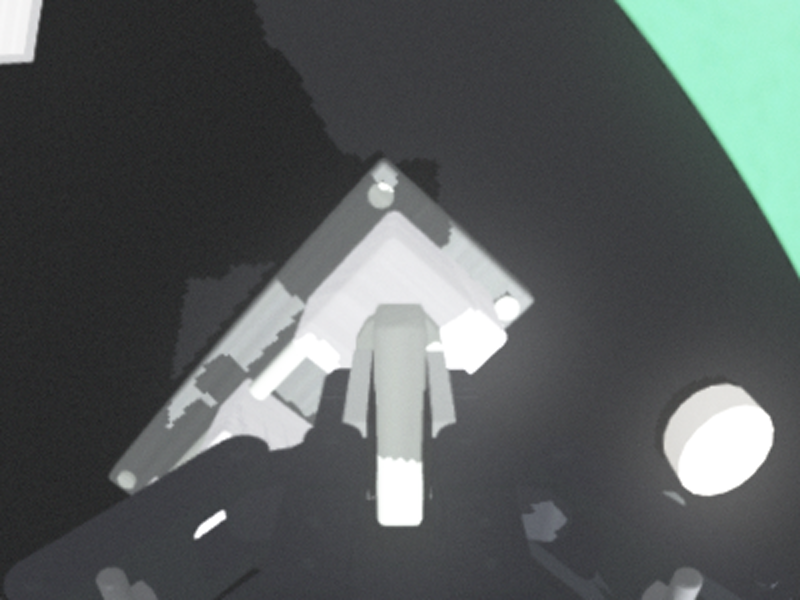

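The bar is still gripped squarely, at (400,390). The moment has risen from about 0.185 to 0.25, 0.25, 0.29 and 0.38 over the last steps. Contact came at about 2.05 rad, so the clamping force is roughly 32 N. I'll release and withdraw.

```bash

python3 -m crank '{"travel":[[0,0,0],[0,0,0],[0,0,0],[0,0,0],[0,0,0]],"turn":[[0,0,0],[0,0,0],[0,0,0],[0,0,0],[0,0,0]],"gripper":[0.8,0.6,0.45,0.45,0.45]}' ; python3 st.py
python3 -m crank '{"travel":[[0,0,1],[0,0,3],[0,0,6],[0,0,9],[0,0,12]],"turn":[[0,0,0],[0,0,0],[0,0,0],[0,0,0],[0,0,0]],"gripper":[0.45,0.45,0.45,0.45,0.45]}' >/dev/null
python3 -m crank '{"travel":[[0,0,2],[0,0,3],[0,0,3],[0,0,3],[0,0,3]],"turn":[[0,0,0],[0,0,0],[0,0,0],[0,0,0],[0,0,0]],"gripper":[0.45,0.45,0.45,0.45,0.45]}' >/dev/null; python3 st.py
python3 - <<'E'
from workcell import bot
import numpy as np,cv2
from h import *
f=bot.grab_frame("wrist");np.savez("pics/wrist7.npz",**f)
f=bot.grab_frame("side")
cv2.imwrite("pics/side7.png",cv2.resize(f["pixels"][145:220,165:265,::-1],(800,600),interpolation=cv2.INTER_CUBIC))
E
```

```text
clock: 21.75
position: [0.5617, 0.0482, 0.0758]
tool_rot: [-3.141, 0.0, -0.655]
force: [-0.4, -0.7, 0.2]
grip_width: 0.0471
finger_force: 0.0
21.75 q [-0.77, 0.88, 0.92, 1.91, -0.95, 0.86, -1.57] p [0.5617, 0.0482, 0.0758] yaw -37.5 F [-0.4, -0.7, 0.2] M [-0.007, 0.028, 0.003] 0.0471
22.75 q [-0.89, 0.72, 1.13, 1.81, -0.73, 1.11, -1.73] p [0.5612, 0.0482, 0.2248] yaw -37.5 F [-0.6, 0.7, 0.7] M [-0.029, -0.032, 0.007] 0.047
```

View pics/side7.png

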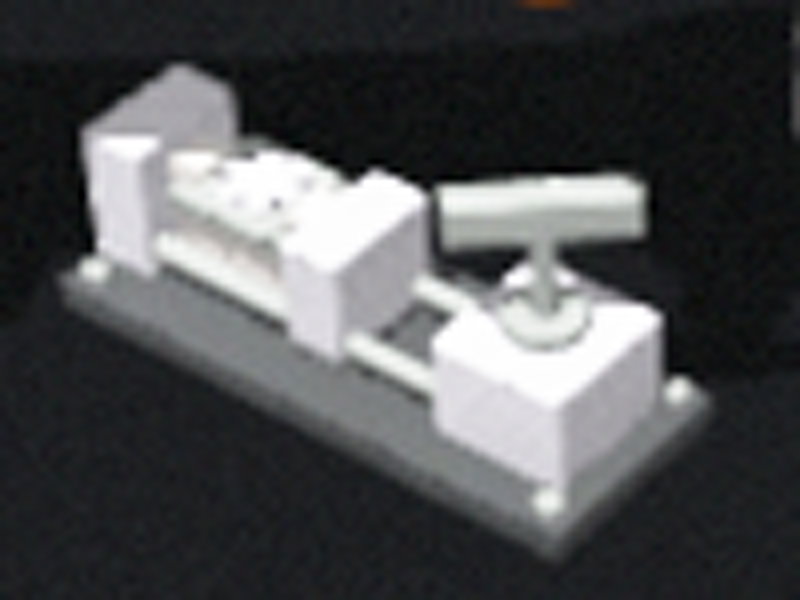

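The case lies flat between the noses at about (250,185), the handle has been let go and the arm is clear. I'm handing in.

```bash
python3 -c "
from workcell import bot
print(bot.job_done())"
```

```text
the job is handed in; nothing more can be done
None
```

I laid the square case flat on the vise bed, clamped it to about 32 N (estimated from the handle's moment readings, not measured directly), let go of the handle and handed the job in; no verdict came back.

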